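Bolt down the saw's red blade cover

TASK

Lock the red half-round blade cover on the saw table: slide its barrel bolt all the way across, until the tip has gone right through the brass keeper, and let go of it. Leave the bolt of the white slotted dust hatch as it is.

Things in the scene. Friction and masses are not known exactly. Their poses are not given: they have to be found in the camera images.
- cover_bolt (a joint): Slide of the steel bolt (rod 12 mm thick) on the red half-disc cover (220 mm across), in metres: 0 = drawn back, 0.075 = against its stop. The tip reaches the keeper's mouth at 0.035 and its far face at 0.059; at the stop it shows 16 mm beyond. Starts between 0 and 0.02. Stiff by about 3 N, no spring, stays where it is left. The cover lies in a 240 mm square dark steel insert, left or right.
- cover_knob (a point): Centre of the flat top of that bolt's upright black knob, 77 mm above the table; moves with the bolt. The knob is a round post 20 mm in diameter and 36 mm tall (41 to 77 mm above the table) on the rod; nothing else on the cover or its insert rises above 40 mm. Axes: z up, +y the way the bolt slides into the keeper, x across it.
- cover_keeper (a point): Centre of the mouth of the brass keeper beside the red cover's straight edge: a low arch 32 mm wide, 24 mm long along the bolt, top 40 mm above the table. The point is on the rod's centre line, 27 mm above the table. Axes as the knob's: the bolt enters in +y. The knob's axis is 112 mm before this point with the bolt at 0, 37 mm before it at the stop.
- hatch_knob (a point): Centre of the flat top of the other bolt's black knob, alike in size, height and axes, on the white rectangular dust hatch with black slots, in its own dark steel insert. This bolt stays as it is, drawn back.

How it is judged:
By the outcome, as a careful person would: the job done as asked, in the order asked, and still so for the second after the job is handed in, with the robot touching nothing.
It also fails if it takes over 29 s, if anything falls off the work surface, if the arm or the gripper's body presses on something with over 40 N, if the wrist force passes 120 N, or if a joint passes its speed limit or range.

ROBOT

A 7-joint arm with a two-finger parallel gripper is mounted at the origin on the work surface. World frame = base frame: x ahead of the robot, y to its left, z up, the work surface at z = 0. Lengths are in m, angles in rad, forces in N, time in s.
With the tool pointing down it reaches from about 0.425 to 1.025 m from the base axis. Payload 9.4 kg.
Tool frame: the origin (TCP) lies on the front face of the gripper's body, between the roots of the fingers; the fingertips stand 73 mm ahead of it and the grasp point (between the pads) lies 54 mm ahead of it; z points along the fingers, y is the line along which they close (so a half turn about z gives the same grasp; the last joint's range is limited). The gripper opens to 85 mm and grips with 20 to 120 N. Pads are 22 mm wide; open, the fingers measure 114 mm over their backs; the gripper's body (76 mm by 85 mm) begins 54 mm behind the grasp point. The pads swing forward as they close: fully open they stand 13 mm farther back than shut.
Start: joints at [-1.359, 0.599, -0.003, 1.599, 0.002, 0.943, -0.08], TCP at [0.206, 0.695, 0.304] pointing down, gripper open.
Joint ranges: [-2.57, 2.57], [-0.35, 1.97], [-1.29, 1.29], [0.11, 2.56], [-1.05, 4.19], [0.11, 1.86], [-2.63, 2.63]. Speed limits (rad/s): [2.22, 2.22, 3.01, 3.01, 3.14, 3.14, 3.14].

INTERFACE

Orientations are given as a unit quaternion [x, y, z, w].
In Python, from plant import move_ptp, move_l, goto_joints, command_gripper, dwell, ik, observe, get_image, camera_params, MotionError, sign_off, search_frame, masks_of gives the robot as it stands. Calls block until the motion is done:
- move_ptp(position, orientation): joint-space move of the TCP to a pose.
- move_l(position, feed=0.15, rot=None, max_force=None): straight line of the TCP; rot=None keeps the orientation; feed is the mean speed in m/s. With max_force (N) it stops when the force on the tool has changed by that much, and returns True; else False.
- goto_joints(angles): joint-space move.
- command_gripper(opening): opening from 0.0 (shut) to 1.0 (fully open); the grip force is fixed at half the most; returns when the fingers have stopped.
- dwell(seconds).
- ik(position, orientation): joint angles nearest the present ones, or None.
- observe(): the state.
- get_image(name): name is "side" or "top"; returns the picture (420x560x3 uint8, red, green, blue); there is no depth.
- camera_params(name): a dict with "fx", "fy", "cx", "cy" (pixels), "dist" ([k1, k2, p1, p2, k3] as OpenCV has them; the pictures are not rectified), "rvec" (rotation vector, rad) and "tvec" (3), from world to camera coordinates, as OpenCV has them. Camera axes: x right, y down, z forward; pixel columns grow to the right and rows downward; lengths in m; the calibration is good to about 2 mm. A picture is of the moment at which its call begins. camera_params takes no time and is no camera call.
A pose or a line that the arm cannot do raises MotionError and nothing moves.
- sign_off(): hands the job in; it is judged then, once.
Trained networks look in the newest picture that a camera, given by its name, has taken for a name from the list of things; names that differ only in an ending like _2 or _b are one class to them, and where a whole thing is asked for, a point or a joint stands for the part that bears it (a point fixed in the world has none). Each returns a list of dicts, best first, with "score" (0 to 1); they miss things now and then, are a little off and sometimes report something else, mostly with a low value. They report only what shows in the picture. A call takes as long as a camera call.
- search_frame(query, camera): "location" ([x, y, z] in m, in world coordinates, good to about 4 mm: the middle of the surface that is visible of it).
- masks_of(query, camera): "pixels" (420x560 bool, what is visible of it).
The state is a dict: "time_s": time; "joints": joint angles; "dq": joint speeds; "joint_efforts": joint torques, N m; "position": TCP position; "tcp_rot": TCP orientation; "ft_force": force on the tool from outside, world axes, zero at the start; "ft_torque": the same for the moment, N m; "gripper_width": opening from 0.0 (shut) to 1.0 (fully open); "gripper_force": force on a finger pad.
Only numpy, scipy, OpenCV 4.12 (cv2) and the standard library are available. Lean on these libraries where they do the work, as an engineer would, in place of code of your own. Each camera call takes 0.05 s, during which the arm holds its last target. There are 200 camera calls.

## Working session

There is one attempt and no reset: what is moved stays moved. The work goes in short steps, each a Python script; the robot and the scene stay as the last script left them, time stands still between calls to the robot, and variables do not carry over. Pictures are saved under pics/ and viewed, at most 10 in all, crops included, and the job is handed in when it is done.

```bash
ls; mkdir -p pics
python3 - <<'E'
from plant import *
import cv2,numpy as np
for c in("side","top"):
    im=get_image(c); cv2.imwrite(f"pics/{c}0.png",im[:,:,::-1])
    p=camera_params(c); R=cv2.Rodrigues(np.array(p["rvec"],float))[0]; print(c,p["fx"],p["dist"],"C",-R.T@np.array(p["tvec"]).ravel())
    for q in("cover_knob","cover_keeper","hatch_knob"):
        print(c,q,[(np.round(d["location"],4).tolist(),round(d["score"],2)) for d in search_frame(q,c)][:3])
print(observe()["time_s"])
E
```

```text
pics
side 465.39800954080755 [-0.11627327  0.          0.          0.          0.        ] C [ 0.44683311 -0.72175101  0.49952506]
side cover_knob [([0.5269, 0.1434, 0.0501], 0.71)]
side cover_keeper [([0.5081, 0.1971, 0.0124], 0.73)]
side hatch_knob [([0.548, -0.2893, 0.0471], 0.77)]
top 491.75378928214656 [-0.03127608  0.          0.          0.          0.        ] C [ 0.4799942  -0.02616098  1.00481734]
top cover_knob [([0.5261, 0.1743, 0.0343], 0.76)]
top cover_keeper [([0.5069, 0.2309, 0.019], 0.83)]
top hatch_knob [([0.5471, -0.2689, 0.0335], 0.79)]
0.4
```

View pics/top0.png

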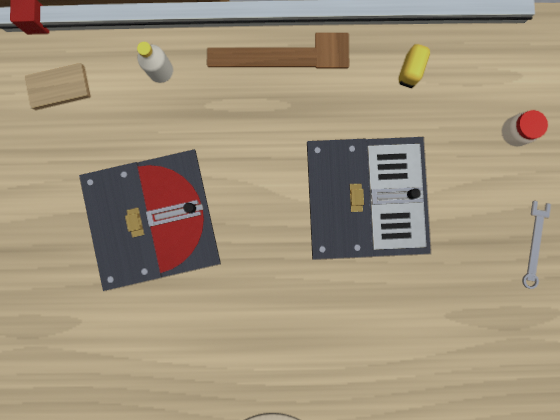

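View pics/side0.png

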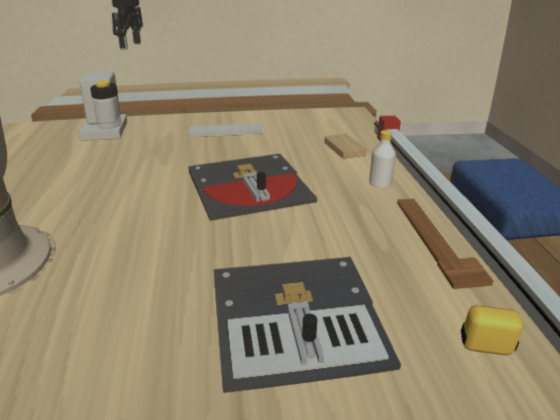

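The top view shows the red cover on the left: knob at about (190,208), keeper at (135,222), so the bolt slides toward +y and a little toward -x. In the side view the knob is at about (261,181) and the keeper at (246,171). The hatch is the other insert. Next I'll zoom in and triangulate.

Run:
```python
from plant import *
import cv2,numpy as np
t=cv2.imread("pics/top0.png")[150:290,80:220]; s=cv2.imread("pics/side0.png")[145:215,215:285]
out=np.hstack([cv2.resize(t,(560,560),interpolation=cv2.INTER_CUBIC)[:400, :400] if 0 else cv2.resize(t[20:120,20:140],(480,400),interpolation=cv2.INTER_CUBIC),cv2.resize(s[10:60,15:55],(320,400),interpolation=cv2.INTER_CUBIC)])
cv2.imwrite("pics/zoom.png",out)
for c in("side","top"):
  get_image(c)
  for q in("cover_knob","cover_keeper"):
    for d in masks_of(q,c)[:2]:
      v,u=np.nonzero(d["pixels"]); print(c,q,round(d["score"],2),len(u),u.min(),u.max(),v.min(),v.max(),u.mean().round(1),v.mean().round(1))
```

```text
side cover_knob 0.67 264 250 265 172 199 259.6 183.6
side cover_keeper 0.62 5862 188 318 153 220 249.4 185.8
top cover_knob 0.7 305 155 202 204 219 179.4 211.1
top cover_keeper 0.69 14303 79 220 149 290 149.0 219.7
```

View pics/zoom.png

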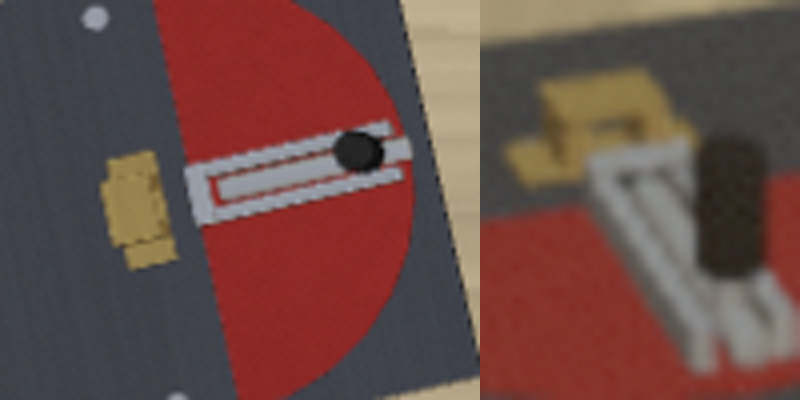

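Zoom: in the top view the knob's top face is centred at about (188.5,207.2) and the brass keeper sits at about (134,222). In the side view the knob's top centre is at about (261,173). I'll triangulate these and take the bolt's direction from the insert square.

```bash
cat > h.py <<'E'
from plant import *
import cv2,numpy as np
def cam(c):
    p=camera_params(c); K=np.array([[p["fx"],0,p["cx"]],[0,p["fy"],p["cy"]],[0,0,1]]); rv=np.array(p["rvec"],float);tv=np.array(p["tvec"],float)
    return K,np.array(p["dist"],float),rv,tv
def ray(c,uv):
    K,D,rv,tv=cam(c);R=cv2.Rodrigues(rv)[0]
    n=cv2.undistortPoints(np.array(uv,float).reshape(-1,1,2),K,D)[:,0]
    d=np.c_[n,np.ones(len(n))]@R
    return -R.T@tv.ravel(),d
def at_z(c,uv,z):
    C,d=ray(c,uv); return C+d*((z-C[2])/d[:,2])[:,None]
def tri(a,b):
    C1,d1=ray("top",a);C2,d2=ray("side",b);d1,d2=d1[0],d2[0]
    s=np.linalg.lstsq(np.c_[d1,-d2],C2-C1,rcond=None)[0]
    p,q=C1+s[0]*d1,C2+s[1]*d2
    return (p+q)/2,np.linalg.norm(p-q)
def proj(c,P):
    K,D,rv,tv=cam(c); return cv2.projectPoints(np.array(P,float).reshape(-1,1,3),rv,tv,K,D)[0][:,0]
E
python3 - <<'E'
from h import *
P,g=tri((188.5,207.2),(261,173)); print("knob",P.round(4),g.round(4))
print("z=.077 top",at_z("top",(188.5,207.2),.077).round(4)," side",at_z("side",(261,173),.077).round(4))
get_image("top"); m=masks_of("cover_keeper","top")[0]["pixels"].astype(np.uint8)
cs=max(cv2.findContours(m,0,2)[0],key=cv2.contourArea)[:,0]
W=at_z("top",cs,.012)[:,:2].astype(np.float32); r=cv2.minAreaRect(W); print("insert",r)
# brass and knob pixels in top
im=get_image("top"); h=cv2.cvtColor(im,cv2.COLOR_RGB2HSV)
b=(h[...,0]>15)&(h[...,0]<30)&(h[...,1]>130)&(np.indices(m.shape)[1]>110)&(np.indices(m.shape)[1]<160)&(m>0)
v,u=np.nonzero(b); print("brass",len(u),u.mean(),v.mean(), at_z("top",(u.mean(),v.mean()),.035).round(4))
k=(im.max(2)<40); k[:, :170]=0;k[:,205:]=0;k[:195]=0;k[225:]=0
v,u=np.nonzero(k); print("knob dark",len(u),u.mean(),v.mean(),u.min(),u.max(),v.min(),v.max())
# predicted knob silhouette
a=np.arange(0,6.28,.1)
for z in(.077,.041):
    for c in("top","side"):
        q=proj(c,np.c_[P[0]+.01*np.cos(a),P[1]+.01*np.sin(a),0*a+z]); print(z,c,q.min(0).round(1),q.max(0).round(1))
E
```

```text
knob [0.531  0.1488 0.0756] 0.0021
z=.077 top [[0.5299 0.1487 0.077 ]]  side [[0.5318 0.146  0.077 ]]
insert ((0.5109748840332031, 0.24170571565628052), (0.24644885957241058, 0.24743163585662842), 12.376312255859375)
brass 27 137.2962962962963 221.77777777777777 [[0.505  0.2582 0.035 ]]
knob dark 82 189.73170731707316 207.53658536585365 184 195 203 212
0.077 top [183.1 201.3] [193.7 211.9]
0.077 side [255.7 170.4] [265.3 174.5]
0.041 top [186.8 202.5] [196.9 212.6]
0.041 side [255.9 185.6] [265.4 190. ]
```

Knob is at (0.530, 0.148) with top z 0.076, which agrees with the text (0.077). The bolt direction from the insert square (12.4°) agrees with the knob-to-keeper line (12.8°). I'll grip along the bolt axis, where the rod's guides tolerate sideways error.

Run:
```python
from h import *
from scipy.spatial.transform import Rotation as Ro
t=np.radians(12.5); d=np.array([-np.sin(t),np.cos(t),0]); z=np.array([0,0,-1.])
K=np.array([.5303,.1480,0])
o=observe(); qs=[]
for s in(1,-1):
    q=Ro.from_matrix(np.c_[np.cross(s*d,z),s*d,z]).as_quat(); j=ik(K+[0,0,.21],q); 
    print(s,None if j is None else np.round(j,2))
    if j is not None: qs.append((np.abs(np.array(j)-o["joints"]).max(),list(q)))
q=min(qs)[1]
move_ptp(list(K+[0,0,.21]),q); command_gripper(.7)
hit=move_l(list(K+[0,0,.12]),feed=.12,max_force=12)
o=observe(); print(hit,o["time_s"],np.round(o["position"],4),np.round(o["ft_force"],1))
if not hit:
    command_gripper(0); o=observe(); print(o["time_s"],o["gripper_width"],o["gripper_force"],np.round(o["position"],4),np.round(o["ft_force"],1))
im=get_image("side"); cv2.imwrite("pics/grip.png",cv2.resize(im[100:230,170:340,::-1],None,fx=4,fy=4))
```

```text
1 [-0.3   0.52 -0.11  2.08  0.11  0.54  1.31]
-1 [-0.76  0.59  0.58  2.11 -0.57  0.6  -1.13]
False 4.425 [0.5306 0.1479 0.1204] [-0.1  0.4 -0.1]
4.875 0.21412928298115164 58.34292232990265 [0.5304 0.1483 0.1207] [-1.6  0.3  5.4]
```

View pics/grip.png

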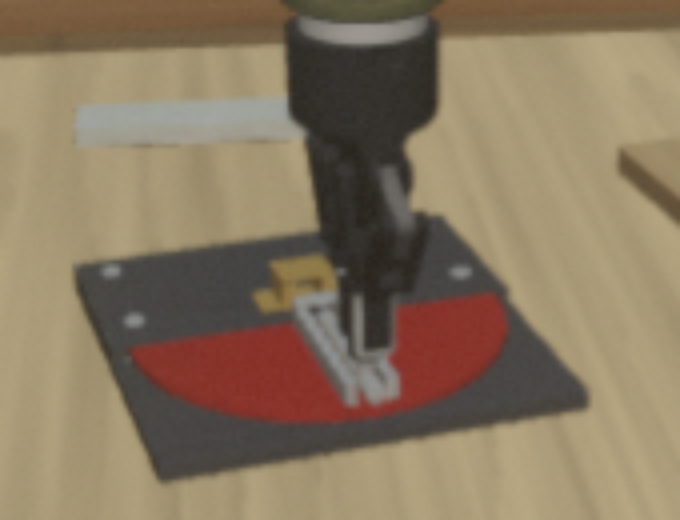

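The fingers hold the knob: 18 mm opening at 58 N, with fingers over the bolt at crop (370,330) and the keeper clear. Now I'll slide it with a force limit.

Run:
```python
from h import *
t=np.radians(12.5); d=np.array([-np.sin(t),np.cos(t),0]); n=np.array([d[1],-d[0],0])
p0=np.array(observe()["position"])
for s in(.03,.05,.09):
    hit=move_l(list(p0+s*d),feed=.04,max_force=20); o=observe(); e=np.array(o["position"])-p0; f=np.array(o["ft_force"])
    print(s,hit,"along",(e@d).round(4),"lat",(e@n).round(4),"F along",(f@d).round(1),"lat",(f@n).round(1),f[2].round(1),o["time_s"],o["gripper_width"])
    if hit: break
```

```text
0.03 False along 0.0309 lat 0.0002 F along 1.9 lat 1.1 4.5 5.8333 0.214362119698977
0.05 False along 0.0511 lat 0.0004 F along 3.3 lat 4.2 1.3 6.4833 0.2157465275524412
0.09 True along 0.072 lat 0.0005 F along -2.6 lat 0.2 4.2 7.15 0.20744380209070662
```

Run:
```python
from h import *
t=np.radians(12.5); d=np.array([-np.sin(t),np.cos(t),0])
p0=np.array(observe()["position"])
hit=move_l(list(p0+.012*d),feed=.03,max_force=25); o=observe(); p=np.array(o["position"])
print(hit,((p-p0)@d).round(4),(np.array(o["ft_force"])@d).round(1),o["gripper_width"])
command_gripper(.6); o=observe(); p=np.array(o["position"]); print(p.round(4),np.round(o["ft_force"],1))
move_l([p[0],p[1],.24],feed=.15)
move_l([.50,-.05,.30],feed=.3)
for c,(a,b,e,f) in {"side":(145,215,215,285),"top":(170,270,100,220)}.items():
    im=get_image(c); cv2.imwrite(f"pics/{c}1.png",cv2.resize(im[a:b,e:f,::-1],None,fx=5,fy=5,interpolation=2))
print(observe()["time_s"])
a=cv2.imread("pics/side1.png");b=cv2.imread("pics/top1.png");b=cv2.resize(b,(420,350));cv2.imwrite("pics/fin.png",np.hstack([a,b]))
```

```text
True 0.0004 -2.8 0.21668505897394058
[0.5158 0.2197 0.1207] [0.6 1.3 0.3]
9.975
```

View pics/fin.png

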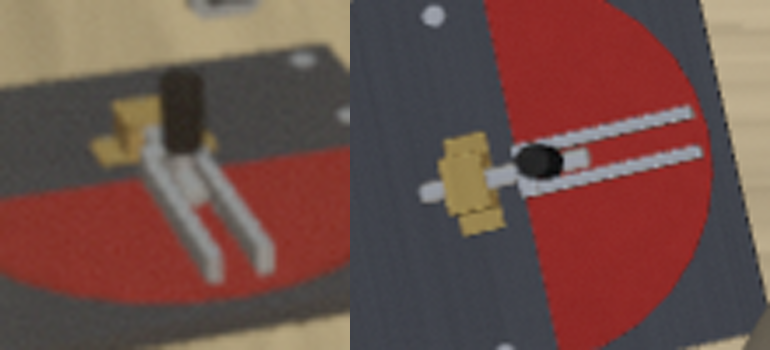

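The top view (right) shows the tip standing out past the keeper on the far side, at crop (430,190), with the knob against the end of the guide. The gripper is clear of everything, so I'm handing in.

```bash
python3 -c "
from plant import *
print(sign_off())"
```

```text
the job is handed in; nothing more can be done
None
```

The red cover is locked: I slid its bolt to the stop, the tip shows beyond the brass keeper, the knob is released, the hatch bolt was not touched, and I handed the job in at about 10 s of the 29 s allowed.

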